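# Turn a T-shaped file tag over through the twisted wire guide

### The arm

A 7-joint arm with a two-finger parallel gripper is mounted at the origin on the work surface. World frame = base frame: x ahead of the robot, y to its left, z up, the work surface at z = 0. Lengths are in m, angles in rad, forces in N, time in s.
With the tool pointing down it reaches from about 0.425 to 0.925 m from the base axis. Payload 6.8 kg.
Tool frame: the origin (TCP) lies between the finger pads; the fingertips stand r.tip_reach ahead of it and the grasp point (between the pads) lies 11 mm behind it (r.tip_reach is the distance from the TCP to the fingertips, in m); z points along the fingers, y is the direction in which the jaws open and shut (so a half turn about z gives the same grasp; the last joint's range is limited). The gripper opens to 85 mm and grips with 20 to 120 N. Pads are 22 mm wide; open, the fingers measure 114 mm over their backs; the gripper's body (76 mm by 85 mm) begins 54 mm behind the grasp point. The pads swing forward as they close: fully open they stand 13 mm farther back than shut.
Start: joints at [-1.404, 0.477, 0.022, 1.555, -0.011, 1.109, -0.083], TCP at [0.183, 0.65, 0.239] pointing down, gripper open.
Joint ranges: [-2.96, 2.96], [-0.34, 2.1], [-1.41, 1.46], [0.24, 2.44], [-1.37, 4.51], [0.17, 1.92], [-2.96, 2.96]. Speed limits (rad/s): [2.39, 2.39, 3.14, 3.14, 3.14, 3.14, 3.14].

### API

Orientations are given as a rotation vector (axis times angle).
In Python, from bench import r, eyes, spotter gives the robot as it stands.
- The arm moves only by the tool carry_out, never from a script. Its argument "series" is text: rows parted by semicolons, each of 5 numbers parted by spaces: the shift along the tool's x, y, z in cm, then the turn about the tool's z in rad, then the opening, from 0 (shut) to 1 (fully open). In form: x y z yaw gripper; .... A call has 1 to 8 rows; each row shifts and turns the commanded pose from where the row before left it, along the tool's axes as they then stand; what a row does not reach is not made up. A row lasts 1/8 s, in which the tool goes at most 62.5 mm and 10.7 degrees, less where a joint would pass 70% of its speed; a pose out of reach is approached as far as the arm can. A call with a gripper value outside its range is refused whole. The fingers move at their own pace and stop on an object; "grip_force" is the grip in N (left out, the last holds). Time passes only in rows, so rows that do not move let the fingers close. It gives the time, the measured TCP pose, the force and the opening at its end, in the units of the state.
- r.get_obs(): the state, without advancing time (a new reading comes with each control period).
- eyes.grab_frame(name): name is "scene" or "top" or "wrist"; returns a dict with "color" (384x512x3 uint8, blue, green, red), "intrinsics" (3x3 intrinsics, pixels), "R" (3x3) and "t" (3): a world point X has camera coordinates R X + t; the wrist camera has in their place "T_tool_cam" (4x4, takes a point from camera to tool coordinates, whose origin is the TCP and whose axes are the flange's). Camera axes: x right, y down, z forward; pixel columns grow to the right and rows downward; lengths in m; the calibration is good to about 2 mm. A picture is of the moment at which its call begins: read the wrist's pose just before it. There is no depth.
- r.hand_in(): hands the job in, once; it reports no verdict.
Trained networks look in a picture, given as the dict that the camera call returned (one of the last four; its "shot" number tells which), for a name from the list of things; names that differ only in an ending like _2 or _b are one class to them, and where a whole thing is asked for, a point or a joint stands for the part that bears it (a point fixed in the world has none). Each returns a list of dicts, best first, with "confidence" (0 to 1); they miss things now and then, are a little off and sometimes report something else, mostly with a low value. They report only what shows in the picture. A call takes as long as a camera call.
- spotter.search_frame(picture, query): "uv" ([column, row] in pixels, amid what is visible of it).
- spotter.trace(picture, query): "pixels" (384x512 bool, what is visible of it) and "uv" ([column, row] in pixels, amid what is visible of it).
- spotter.mark_of(picture, query): "uv" ([column, row] in pixels: a listed point, or the origin of a listed thing).
The state is a dict: "clock": time; "joints": joint angles; "qvel": joint speeds; "tau": joint torques, N m; "tcp_pos": TCP position; "orientation": TCP orientation; "contact_force": force on the tool from outside, world axes, zero at the start; "moment": the same for the moment, N m; "grip_width": finger opening in m.
Only numpy, scipy, OpenCV 4.12 (cv2) and the standard library are available. Lean on these libraries where they do the work, as an engineer would, in place of code of your own. Each camera call takes 0.05 s, during which the arm holds its last target.

### The job

Take the T-shaped metal tag out of the tag rack and drop it, crossbar down and with its paper label still facing the robot's side as in the rack, into the funnel of the twisted wire guide, so that it slides through, comes out turned half over and lies label up in the guide's tray. Leave the L-shaped and the plain rectangular tag standing in the rack.

Things in the scene. Friction and masses are not known exactly. Their poses are not given: they have to be found in the camera images.
- ttag_center (a point): Centre of the loose T-shaped aluminium tag, 8 mm thick (x), 55 tall, 30 g. It stands as an upside-down T: crossbar 40 (y) x 12 tall at the bottom, central stem 14 wide above. z up the stem; paper label on the -x face, towards the robot at the start. It stands loose in one of 3 slots, 7 deep, 70 apart in y, of a grey rack (top 20 mm below this point); the other tags stand in the others.
- turner_mouth (a point): Centre of the fixed funnel's rim, 250 mm above the desk, its highest part. Mouth 66 (y, along slot) x 40 (x); 20 mm down it is a 45 x 17 slot, then wires twist half a turn to a slide and a tray reaching +160 mm in x, 64 wide, floor at 15. A tag let go bar down in the slot, label to -x, falls through by itself and ends label up in the tray; label to +x ends label down. z up.
- ltag_center (a point): Centre of the bystander L-shaped tag: as the T-shaped one (40 wide, 55 tall, 8 thick, same axes), but its stem stands at one end of the crossbar, 13 mm from the middle on the +y side.
- ptag_center (a point): Centre of the bystander plain rectangular tag: 28 mm wide (y), 55 tall, 8 thick, no crossbar; same axes.

How it is judged:
On the way:
1. the T-shaped tag falls inside the twisted wire slot (horizontal distance between ttag_center and turner_mouth below 0.015 m and z of ttag_center in the frame of turner_mouth between -0.13 and -0.03 m), for 0.02 s.
At the end, for the whole second after the job is handed in: The T-shaped tag lies at rest in the turner's tray (between its walls, 20 to 165 mm along +x from the mouth's axis, its centre less than 55 mm above the desk), label side up to within about 48 degrees; the L-shaped and the plain tag are within 15 mm of where they stood (x of ttag_center in the frame of turner_mouth between 0.02 and 0.165 m and y of ttag_center in the frame of turner_mouth between -0.035 and 0.035 m and height (world z) of ttag_center below 0.055 m and angle between ttag_center's own x axis and vertical above 2.3 rad and linear speed of ttag below 0.02 m/s and distance of each of ltag_center, ptag_center from where it was at the start of the episode below 0.015 m); the robot touches nothing.
It fails at once if the L-shaped or the plain tag is moved by more than 30 mm (distance of any of ltag_center, ptag_center from where it was at the start of the episode above 0.03 m).
It also fails if it takes over 35 s, if anything falls off the work surface, if the arm or the gripper's body presses on something with over 40 N, if the wrist force passes 120 N, or if a joint passes its speed limit or range.

## Working session

There is one attempt and no reset: what is moved stays moved. The work goes in short steps, Python scripts to look and compute and a tool call to move; the robot and the scene stay as the last step left them, time stands still between calls to the robot, and variables do not carry over. Pictures are saved under pics/ and viewed, and the job is handed in when it is done.

Besides the shell and the picture viewer there is one more tool, called after "Request:" as name(argument=value, ...) on one line, values as JSON. carry_out: Moves the arm, as the interface text tells. Its arguments: {"type":"object","properties":{"series":{"type":"string"},"grip_force":{"type":"number"}},"required":["series"]}

```bash
mkdir -p pics; cat > h.py <<'E'
import numpy as np, cv2
from bench import r, eyes, spotter
from scipy.spatial.transform import Rotation as Ro
names=["ttag_center","turner_mouth","ltag_center","ptag_center"]
def tri(obs):
    A=[];b=[]
    for f,uv in obs:
        K=f["intrinsics"];P=K@np.c_[f["R"],f["t"]]
        for i in (0,1):
            row=uv[i]*P[2]-P[i]; row/=np.linalg.norm(K[0,0]); A.append(row[:3]);b.append(-row[3])
    x,res,_,_=np.linalg.lstsq(np.array(A),np.array(b),rcond=None)
    errs=[]
    for f,uv in obs:
        p=f["intrinsics"]@(f["R"]@x+f["t"]);errs.append(np.round(p[:2]/p[2]-uv,1))
    return x,errs
E
python3 - <<'E'
from h import *
o=r.get_obs();print(o["clock"],o["tcp_pos"],o["orientation"],o["grip_width"],r.tip_reach)
fs={n:eyes.grab_frame(n) for n in("scene","top")}
for n,f in fs.items():
    cv2.imwrite(f"pics/{n}0.png",f["color"]); print(n,-f["R"].T@f["t"],f["intrinsics"][0,0])
for q in names:
    ob=[]
    for n,f in fs.items():
        m=spotter.mark_of(f,q); print(q,n,[(np.round(d["uv"],1),round(d["confidence"],2)) for d in m[:3]])
        if m: ob.append((f,np.array(m[0]["uv"])))
    if len(ob)==2: print(tri(ob))
print(r.get_obs()["clock"])
E
```

```text
0.0 [0.18299585 0.64912888 0.23833009] [-4.30154368e-01 -3.11189347e+00  2.85859658e-03] 0.08538175222848948 0.008
scene [ 1.07284497 -0.3305944   0.6021567 ] 401.33884256279623
top [ 0.45012586 -0.05651475  0.93270464] 402.2999062716776
ttag_center scene []
ttag_center top [(array([307.4, 224.5]), 0.59)]
turner_mouth scene [(array([360. , 133.9]), 0.59)]
turner_mouth top [(array([125.6, 205. ]), 0.77)]
(array([0.48669373, 0.19474514, 0.25449149]), [array([-1.1,  0.2]), array([-1.1, -0.8])])
ltag_center scene [(array([148.4, 278.2]), 0.83)]
ltag_center top [(array([366.5, 205.3]), 0.59)]
(array([ 0.49313599, -0.26574035,  0.04566065]), [array([1. , 0.1]), array([0.9, 0.3])])
ptag_center scene [(array([177.7, 259.3]), 0.53)]
ptag_center top [(array([335.6, 214.8]), 0.63)]
(array([ 0.4717386 , -0.19955495,  0.05007454]), [array([2. , 0.1]), array([1.8, 0.6])])
0.5
```

View pics/scene0.png

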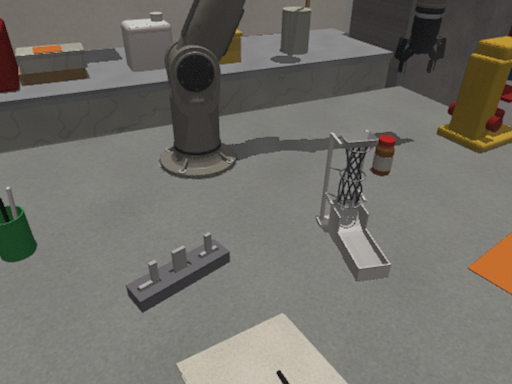

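View pics/top0.png

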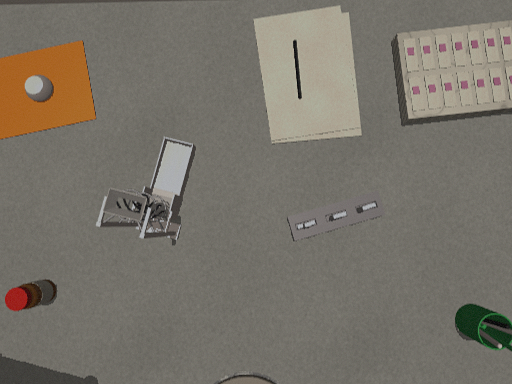

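```bash
python3 - <<'E'
from h import *
a=cv2.imread("pics/top0.png");b=cv2.imread("pics/scene0.png")
x=cv2.resize(a[180:250,270:400],(800,430),interpolation=cv2.INTER_CUBIC);cv2.imwrite("pics/z1.png",x)
x=cv2.resize(a[125:250,85:205],(576,600),interpolation=cv2.INTER_CUBIC);cv2.imwrite("pics/z2.png",x)
x=cv2.resize(b[120:290,300:400],(353,600),interpolation=cv2.INTER_CUBIC);y=cv2.resize(b[220:310,120:240],(440,330),interpolation=cv2.INTER_CUBIC)
c=np.zeros((600,793,3),np.uint8);c[:,:353]=x;c[:330,353:]=y;cv2.imwrite("pics/z3.png",c)
E
```

```text
(no output)
```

View pics/z1.png

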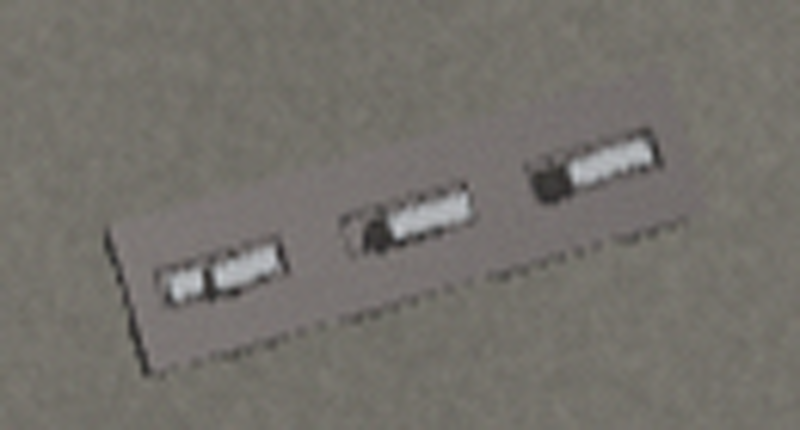

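View pics/z2.png

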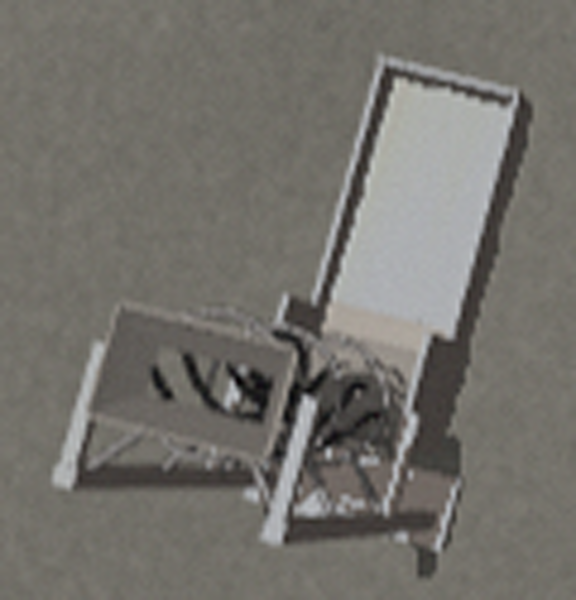

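View pics/z3.png

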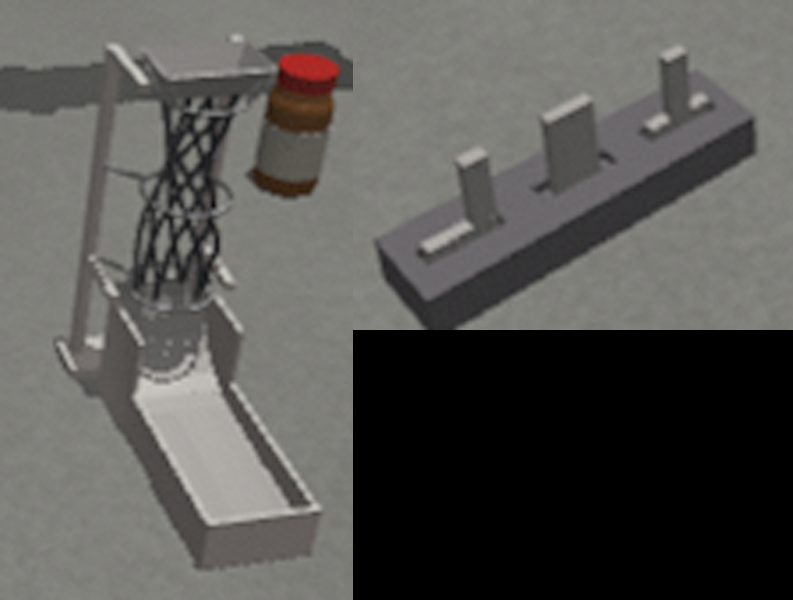

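```bash
cat >> h.py <<'E'
def ray(f,uv,z):
    d=np.linalg.inv(f["intrinsics"])@[uv[0],uv[1],1]; c=-f["R"].T@f["t"]; d=f["R"].T@d
    return c+d*(z-c[2])/d[2]
def proj(f,X):
    p=f["intrinsics"]@(f["R"]@np.asarray(X)+f["t"]); return p[:2]/p[2]
def wrist():
    o=r.get_obs(); f=eyes.grab_frame("wrist")
    T=np.eye(4);T[:3,:3]=Ro.from_rotvec(o["orientation"]).as_matrix();T[:3,3]=o["tcp_pos"]
    C=np.linalg.inv(T@f["T_tool_cam"]); f["R"]=C[:3,:3]; f["t"]=C[:3,3]; return f
def shift(X):
    "tool-axis shift in cm from measured TCP to world X"
    o=r.get_obs();R=Ro.from_rotvec(o["orientation"]).as_matrix()
    return np.round(100*R.T@(np.asarray(X)-o["tcp_pos"]),2), np.round(R,3)
E
python3 - <<'E'
from h import *
top=eyes.grab_frame("top"); w=wrist(); print(np.round(w["T_tool_cam"],3), w["intrinsics"][0,0])
z2=lambda u,v:(85+u/4.8,125+v/4.8)
c=[ray(top,z2(*p),.25) for p in [(122,305),(298,350),(272,458),(92,415)]]
print(np.round(c,3),np.mean(c,0))
y=c[0]-c[1]+c[3]-c[2]; print("turner yaw",np.arctan2(-y[0],y[1]), np.linalg.norm(y)/2)
for z in (.03,.045): 
    e=[ray(top,z2(*p),z) for p in [(383,60),(520,92)]]; y=e[0]-e[1]; print(np.round(e,3),np.arctan2(-y[0],y[1]),np.linalg.norm(y))
z1=lambda u,v:(270+u/6.154,180+v/6.143)
g=[ray(top,z1(*p),.027) for p in [(108,228),(148,375),(688,222)]];y=g[1]-g[2];print("rack",np.round(g,3),np.arctan2(-y[0],y[1]),np.linalg.norm(y))
for p in [(247,266),(430,212),(612,158)]: print(ray(top,z1(*p),.0745))
print(shift([.49,.195,.40]))
E
```

```text
[[ 0.001 -0.947 -0.321  0.084]
 [ 1.     0.     0.001  0.   ]
 [-0.001 -0.321  0.947 -0.135]
 [ 0.     0.     0.     1.   ]] 275.8189164723961
[[0.514 0.222 0.25 ]
 [0.498 0.157 0.25 ]
 [0.459 0.166 0.25 ]
 [0.475 0.232 0.25 ]] [0.48640907 0.19412793 0.25      ]
turner yaw -0.24157211070559118 0.0669881062009514
[[0.652 0.188 0.03 ]
 [0.636 0.122 0.03 ]] -0.23915177515823882 0.06814468603976714
[[0.649 0.184 0.045]
 [0.633 0.119 0.045]] -0.2391517751582387 0.06701234413166611
rack [[ 0.469 -0.092  0.027]
 [ 0.415 -0.106  0.027]
 [ 0.47  -0.301  0.027]] 0.2747561037077614 0.2026886371721573
[ 0.45454352 -0.13802061  0.0745    ]
[ 0.47297453 -0.20090173  0.0745    ]
[ 0.49136915 -0.26331452  0.0745    ]
(array([-41.87, -35.44, -16.07]), array([[-0.962,  0.271, -0.   ],
       [ 0.271,  0.962,  0.   ],
       [ 0.   ,  0.   , -1.   ]]))
```

Request:
carry_out(series="-4 -3.5 -4 0 0.5;-4 -3.5 -4 0 0.5;-4 -3.5 -3 0 0.5;-4 -3.5 -3 0 0.5;-4 -3.5 -2 0 0.5;-4 -3.5 -2 0 0.5;-4 -3.5 0 0 0.5;-4 -3.5 0 0 0.5")

```text
clock: 1.6
tcp_pos: [0.4125, 0.2971, 0.4151]
orientation: [0.43, 3.111, 0.002]
contact_force: [1.3, 0.3, -0.3]
grip_width: 0.0425
```

Request:
carry_out(series="-4 -3.5 0 0 0.5;-4 -3.5 0 0 0.5;0 0 0 0 0.5;0 0 0 0 0.5")

```text
clock: 2.1
tcp_pos: [0.4694, 0.2101, 0.4145]
orientation: [-0.43, -3.112, -0.001]
contact_force: [-0.9, 0.3, -0.1]
grip_width: 0.0425
```

```bash
python3 - <<'E'
from h import *
f=wrist(); cv2.imwrite("pics/w1.png",cv2.resize(f["color"],(800,600)))
print(r.get_obs()["joints"])
for q in names[:2]: print(q,[(np.round(d["uv"],1),round(d["confidence"],2)) for d in spotter.mark_of(f,q)[:2]])
print(ray(f,spotter.mark_of(f,"turner_mouth")[0]["uv"],.25), proj(f,[.4864,.1941,.25]))
E
```

```text
[-0.84941944  0.07621087  0.3319036   1.70042886 -0.02586373  1.36919652
  0.78441581]
ttag_center [(array([ 84.2, 186.6]), 0.63), (array([ 52.2, 206.6]), 0.24)]
turner_mouth [(array([246.8, 196.2]), 0.98)]
[0.48787301 0.1942041  0.25      ] [246.35215786 195.05999209]
```

View pics/w1.png

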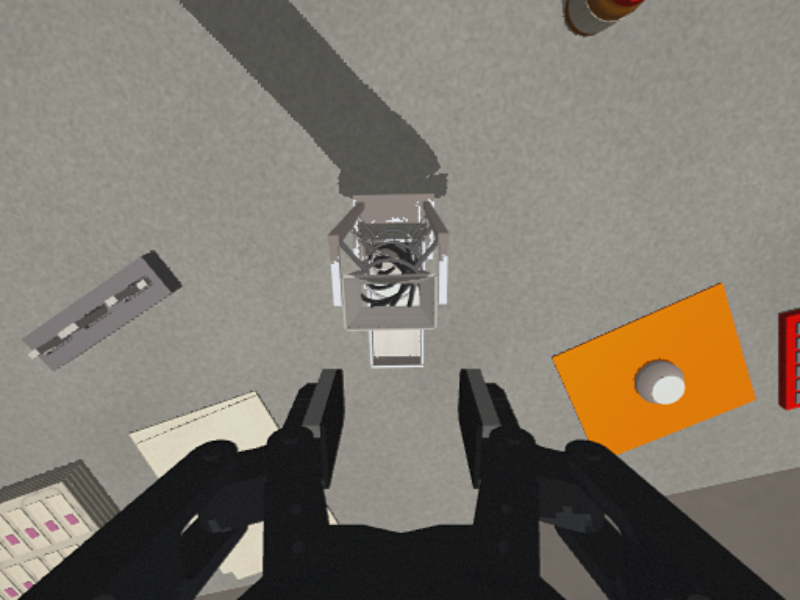

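Request:
carry_out(series="-1 -4.2 0 0 0.5;-1 -4.2 0 0 0.5;-1 -4.2 0 0 0.5;-1 -4.2 0 0 0.5;-1 -4.2 4 0 0.5;-1 -4.2 4 0 0.5;-1 -4.2 4 0 0.5;-1 -4.2 4 0 0.5")

```text
clock: 3.3
tcp_pos: [0.4557, -0.1357, 0.2536]
orientation: [0.427, 3.111, 0.001]
contact_force: [1.0, 0.8, 0.2]
grip_width: 0.0429
```

Request:
carry_out(series="0 0 0 -0.14 0.5;0 0 0 -0.14 0.5;0 0 0 -0.14 0.5;0 0 0 -0.13 0.5;0 0 0 0 0.5;0 0 0 0 0.5")

```text
clock: 4.05
tcp_pos: [0.4556, -0.135, 0.2545]
orientation: [-0.428, 3.112, 0.0]
contact_force: [1.1, 0.3, 0.4]
grip_width: 0.0428
```

```bash
python3 - <<'E'
from h import *
f=wrist(); top=eyes.grab_frame("top"); cv2.imwrite("pics/w2.png",cv2.resize(f["color"],(800,600)))
print(r.get_obs()["joints"],r.get_obs()["clock"])
for q in names: 
  if q[1]!='u':
    m=spotter.mark_of(f,q); print(q,[(np.round(d["uv"],1),round(d["confidence"],2),np.round(ray(f,d["uv"],.047),4)) for d in m[:2]])
E
```

```text
[-0.40044317  0.1309795   0.61937179  2.03109462 -0.08993837  1.00545638
  2.10804237] 4.15
ttag_center [(array([261.1, 165.6]), 0.73, array([ 0.4505, -0.129 ,  0.047 ]))]
ltag_center [(array([144.6, 165.7]), 0.89, array([ 0.4906, -0.2712,  0.047 ]))]
ptag_center [(array([202.8, 165.5]), 0.62, array([ 0.4704, -0.2002,  0.047 ])), (array([260.1, 164.3]), 0.5, array([ 0.4493, -0.1306,  0.047 ]))]
```

View pics/w2.png

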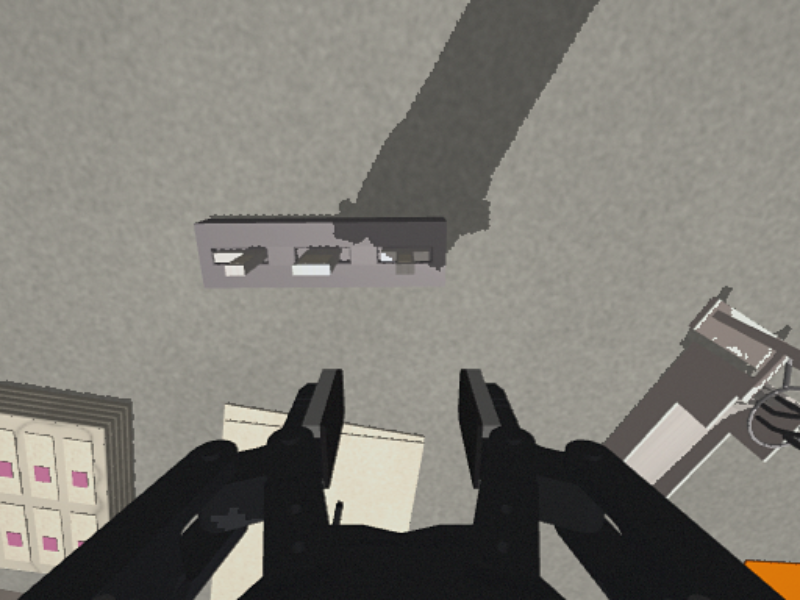

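```bash
python3 - <<'E'
from h import *
a=cv2.imread("pics/w2.png")
x=cv2.resize(a[205:300,185:465],(800,271),interpolation=cv2.INTER_CUBIC)
cv2.imwrite("pics/z4.png",x)
E
```

```text
(no output)
```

View pics/z4.png

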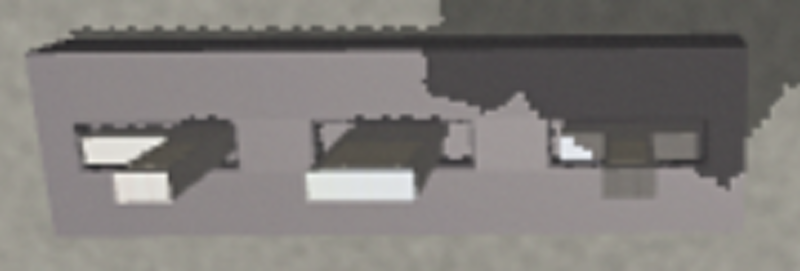

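```bash
python3 - <<'E'
from h import *
f=wrist(); print(-f["R"].T@f["t"])
px=lambda u,v:((u/2.857+185)/1.5625,(v/2.857+205)/1.5625)
for z in (.065,.07,.075,.08,.085,.09):
    t,p,l=[ray(f,px(*q),z) for q in[(629,184),(360,186),(143,187)]]
    s=[ray(f,px(*q),z-.0475) for q in[(157.5,145),(393,143),(628,142)]]
    d=t-l
    print(z,np.round(t,4),np.linalg.norm(t-p).round(4),np.linalg.norm(d).round(4),np.arctan2(-d[0],d[1]).round(4),"slots",np.round(s[2],4),np.linalg.norm(s[0]-s[2]).round(4))
top=eyes.grab_frame("top"); z1=lambda u,v:(270+u/6.154,180+v/6.143)
for z in (.07,.08,.085): print(ray(top,z1(239,268),z), ray(top,z1(222,272),z-.0475))
E
```

```text
[ 0.37492246 -0.1571151   0.38918739]
0.065 [ 0.4552 -0.1305  0.065 ] 0.073 0.132 0.2813 slots [ 0.4542 -0.1306  0.0175] 0.1448
0.07 [ 0.4539 -0.1309  0.07  ] 0.0719 0.1299 0.2813 slots [ 0.4531 -0.1309  0.0225] 0.1429
0.075 [ 0.4527 -0.1313  0.075 ] 0.0708 0.1279 0.2813 slots [ 0.4521 -0.1313  0.0275] 0.1409
0.08 [ 0.4515 -0.1317  0.08  ] 0.0696 0.1258 0.2813 slots [ 0.451  -0.1316  0.0325] 0.139
0.085 [ 0.4502 -0.1321  0.085 ] 0.0685 0.1238 0.2813 slots [ 0.4499 -0.132   0.0375] 0.137
0.09 [ 0.449  -0.1326  0.09  ] 0.0674 0.1218 0.2813 slots [ 0.4489 -0.1323  0.0425] 0.1351
[ 0.45388051 -0.13568323  0.07      ] [ 0.45263975 -0.13384358  0.0225    ]
[ 0.45383699 -0.13476555  0.08      ] [ 0.45261213 -0.132994    0.0325    ]
[ 0.45381523 -0.13430671  0.085     ] [ 0.45259832 -0.13256921  0.0375    ]
```

Request:
carry_out(series="0.3 0.4 4 -0.01 0.5;0 0 4 0 0.5;0 0 4 0 0.5;0 0 3.4 0 0.5;0 0 0 0 0.5;0 0 0 0 0.5")

```text
clock: 5.15
tcp_pos: [0.4522, -0.1328, 0.1014]
orientation: [-0.446, 3.109, -0.001]
contact_force: [-0.1, 0.4, 0.6]
grip_width: 0.0424
```

```bash
python3 - <<'E'
from h import *
f=wrist(); s=eyes.grab_frame("scene");cv2.imwrite("pics/w3.png",cv2.resize(f["color"],(800,600)))
print(shift([.452,-.132,.061]))
b=s["color"]; cv2.imwrite("pics/s3.png",cv2.resize(b[180:310,110:270],(738,600),interpolation=cv2.INTER_CUBIC))
E
```

```text
(array([0.06, 0.08, 4.09]), array([[-0.96 , -0.281,  0.003],
       [-0.281,  0.96 , -0.   ],
       [-0.003, -0.001, -1.   ]]))
```

View pics/w3.png

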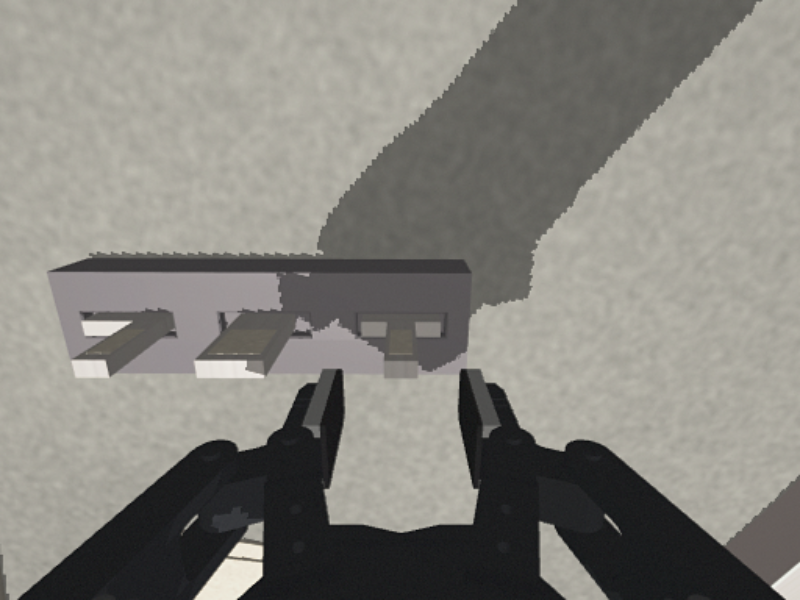

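View pics/s3.png

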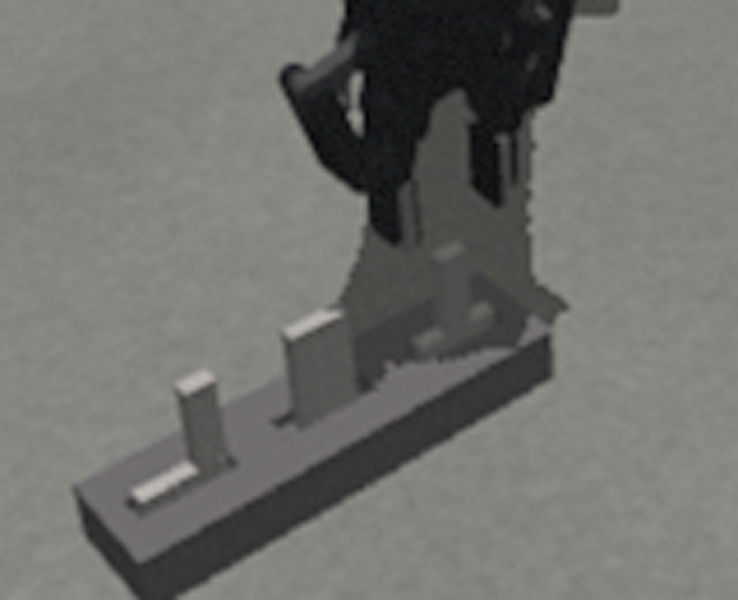

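```bash
python3 - <<'E'
from h import *
f=wrist()
u=lambda a,b:(a/1.5625,b/1.5625)
for z in(.075,.0775,.08):
    t,p,l=[ray(f,u(*q),z) for q in[(401,369),(230.5,370),(91,370)]]; print(z,t,np.linalg.norm(t-p),np.linalg.norm(t-l))
print(proj(f,[.452,-.132,.0775])*1.5625)
E
```

```text
0.075 [ 0.45390727 -0.13097177  0.075     ] 0.07141251322908457 0.12984069320240973
0.0775 [ 0.45263739 -0.13134736  0.0775    ] 0.070306108732349 0.12782905238033743
0.08 [ 0.4513675  -0.13172295  0.08      ] 0.06919970423561343 0.12581741155826506
[399.9149234  367.27003793]
```

Request:
carry_out(series="0 0.1 2 0 0.5;0 0 1.95 0 0.5;0 0 0 0 0.5", grip_force=25)

```text
clock: 5.68
tcp_pos: [0.451, -0.1313, 0.061]
orientation: [0.446, -3.109, -0.001]
contact_force: [0.5, -0.0, 0.0]
grip_width: 0.0427
```

Request:
carry_out(series="0 0 0 0 0.3;0 0 0 0 0.12;0 0 0 0 0;0 0 0 0 0;0 0 0 0 0", grip_force=30)

```text
clock: 6.3
tcp_pos: [0.4518, -0.1315, 0.0616]
orientation: [-0.446, 3.109, -0.0]
contact_force: [0.1, 0.2, 6.4]
grip_width: 0.0132
```

Request:
carry_out(series="0 0 -1 0 0;0 0 -2 0 0;0 0 -4 0 0;0 0 -4 0 0;0 0 -4 0 0;0 0 -5 0 0;0 0 -5 0 0;0 0 -5 0 0")

```text
clock: 7.3
tcp_pos: [0.4504, -0.1317, 0.3629]
orientation: [-0.445, 3.11, 0.0]
contact_force: [0.9, -1.4, -0.2]
grip_width: 0.0133
```

```bash
python3 - <<'E'
from h import *
f=wrist(); s=eyes.grab_frame("scene");cv2.imwrite("pics/w4.png",cv2.resize(f["color"],(800,600)))
b=s["color"]; cv2.imwrite("pics/s4.png",cv2.resize(b[90:310,100:320],(600,600),interpolation=cv2.INTER_CUBIC))
o=r.get_obs();print(o["tcp_pos"],o["grip_width"],o["contact_force"])
E
```

```text
[ 0.4533016  -0.1325162   0.36633481] 0.013017277917320451 [ 0.10361895 -0.62023025 -0.08545557]
```

View pics/w4.png

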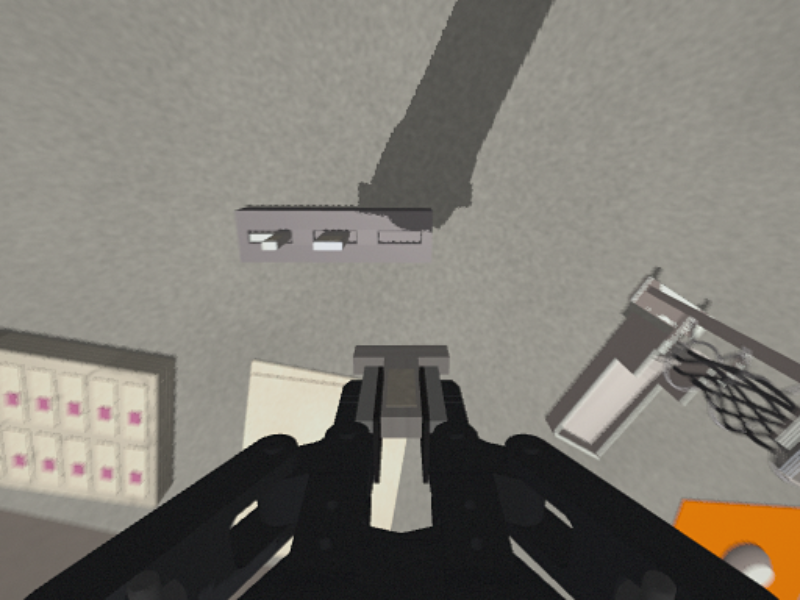

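View pics/s4.png

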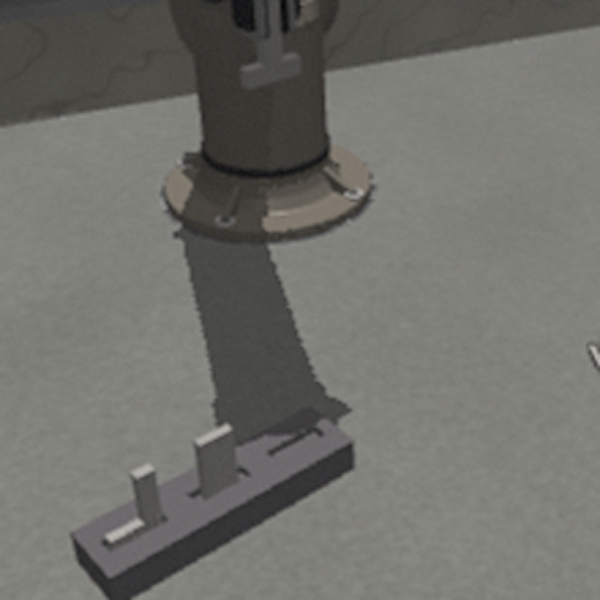

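```bash
python3 - <<'E'
from h import *
f=eyes.grab_frame("wrist"); T=np.linalg.inv(f["T_tool_cam"])
def pt(p):
    c=T[:3,:3]@p+T[:3,3]; q=f["intrinsics"]@c; return np.round(q[:2]/q[2]*1.5625,1)
for p in [(.004,-.02,.0383),(.004,.02,.0383),(.004,-.02,.0263),(.004,.02,.0263),(-.004,0.02,.0263),(.004,-.007,-.0167),(-.004,-.007,-.0167),(-.004,.007,-.0167)]: print(p,pt(np.array(p)))
cv2.imwrite("pics/w5.png",cv2.resize(f["color"][205:300,200:320],(758,600),interpolation=cv2.INTER_CUBIC))
o=r.get_obs();print(o["tcp_pos"],o["orientation"]); print(shift([.487,.1945,.3663]))
E
```

```text
(0.004, -0.02, 0.0383) [352.6 345.4]
(0.004, 0.02, 0.0383) [443.6 345.4]
(0.004, -0.02, 0.0263) [349.5 357.5]
(0.004, 0.02, 0.0263) [446.4 357.6]
(-0.004, 0.02, 0.0263) [445.7 374.8]
(0.004, -0.007, -0.0167) [375.3 417.8]
(-0.004, -0.007, -0.0167) [375.8 439. ]
(-0.004, 0.007, -0.0167) [418.9 439. ]
[ 0.45215467 -0.13200304  0.36357001] [-4.45086144e-01  3.10434753e+00 -4.76173566e-05]
(array([-12.52,  30.36,  -0.23]), array([[-0.96 , -0.281,  0.005],
       [-0.281,  0.96 ,  0.001],
       [-0.005, -0.001, -1.   ]]))
```

View pics/w5.png

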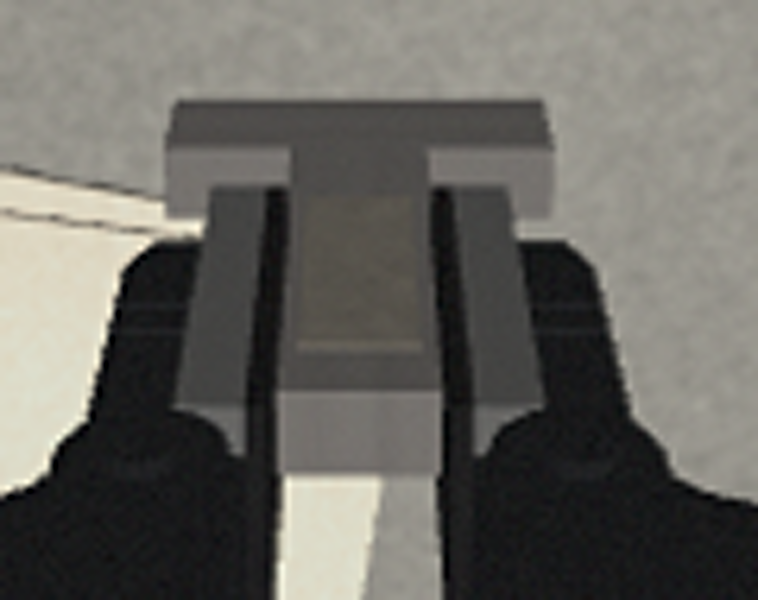

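Request:
carry_out(series="-1 2.4 0 0 0;-1.5 3.8 0 0 0;-1.9 4.4 0 0 0;-1.9 4.6 0 0 0;-1.9 4.6 0 0 0;-1.9 4.4 0 0 0;-1.4 3.8 0 0 0;-1 2.4 0 0 0")

```text
clock: 8.45
tcp_pos: [0.4848, 0.197, 0.3596]
orientation: [0.449, -3.107, 0.002]
contact_force: [0.3, -0.7, -0.2]
grip_width: 0.013
```

Request:
carry_out(series="0 0 0 0.1 0;0 0 0 0.16 0;0 0 0 0.16 0;0 0 0 0.1 0;0 0 0 0 0;0 0 0 0 0")

```text
clock: 9.2
tcp_pos: [0.4856, 0.1949, 0.3607]
orientation: [-0.366, -3.12, 0.001]
contact_force: [0.1, 0.0, -0.1]
grip_width: 0.0132
```

```bash
python3 - <<'E'
from h import *
f=wrist(); cv2.imwrite("pics/w6.png",cv2.resize(f["color"],(800,600)))
o=r.get_obs();print(o["tcp_pos"],o["orientation"],o["joints"]); 
ob=[(f,np.array(spotter.mark_of(f,"turner_mouth")[0]["uv"]))]
for n in("top","scene"):
    g=eyes.grab_frame(n); cv2.imwrite(f"pics/{n}6.png",g["color"]); m=spotter.mark_of(g,"turner_mouth"); print(n,m[:1])
print(ray(*ob[0],.25)); print(shift([.487,.194,.25]))
E
```

```text
[0.48563685 0.19504158 0.36075781] [-3.66370884e-01 -3.11986188e+00  6.01882551e-04] [-0.85085643  0.12211292  0.39166783  1.77349653 -0.04875264  1.255954
  0.89031381]
top [{'uv': [124.7, 205.4], 'confidence': 0.75}]
scene [{'uv': [359.9, 135.2], 'confidence': 0.81}]
[0.48528921 0.19758648 0.25      ]
(array([-0.16, -0.1 , 11.09]), array([[-0.973,  0.232, -0.   ],
       [ 0.232,  0.973, -0.   ],
       [ 0.   , -0.   , -1.   ]]))
```

View pics/w6.png

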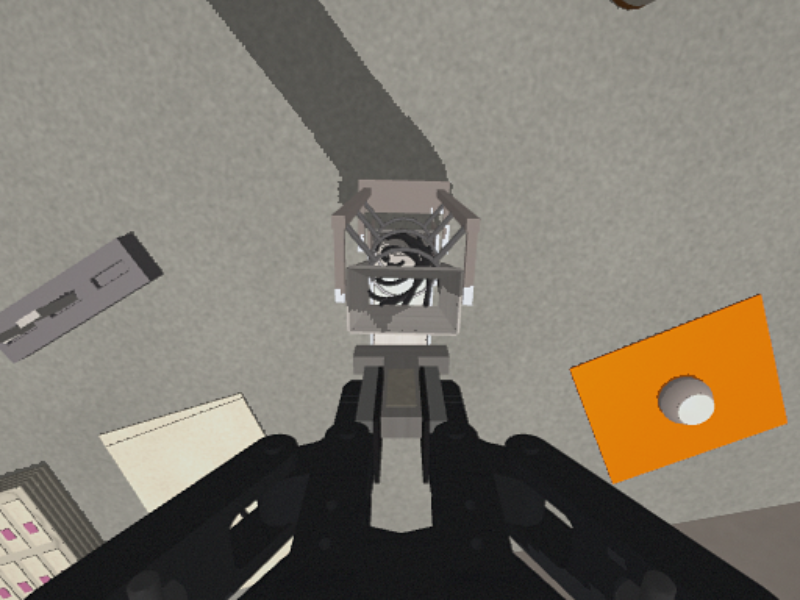

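Request:
carry_out(series="-0.1 0 2 0 0;0 0 2 0 0;0 0 1.5 0 0;0 0 0.3 0 0;0 0 0 0 0;0 0 0 0 0")

```text
clock: 10.25
tcp_pos: [0.4871, 0.1954, 0.3037]
orientation: [0.368, 3.119, 0.001]
contact_force: [-0.1, 0.2, -1.1]
grip_width: 0.013
```

```bash
python3 - <<'E'
from h import *
f=wrist(); cv2.imwrite("pics/w7.png",cv2.resize(f["color"][130:300,150:370],(776,600),interpolation=cv2.INTER_CUBIC))
s=eyes.grab_frame("scene");t=eyes.grab_frame("top")
a=cv2.resize(s["color"][80:210,290:420],(400,400),interpolation=cv2.INTER_CUBIC);b=cv2.resize(t["color"][150:250,70:170],(400,400),interpolation=cv2.INTER_CUBIC)
cv2.imwrite("pics/st7.png",np.hstack([a,b]))
o=r.get_obs();print(o["tcp_pos"],o["orientation"])
E
```

```text
[0.48685864 0.19533792 0.30347482] [3.67861399e-01 3.11931359e+00 1.05668226e-03]
```

View pics/w7.png

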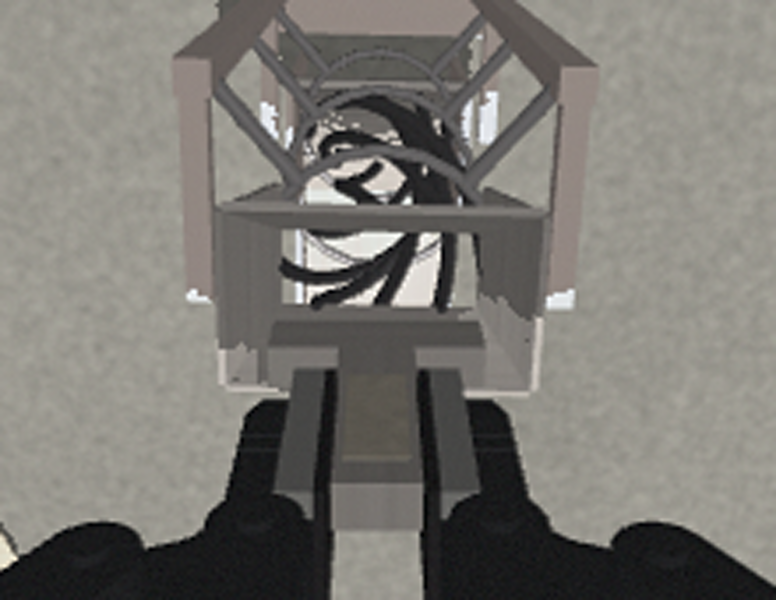

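View pics/st7.png

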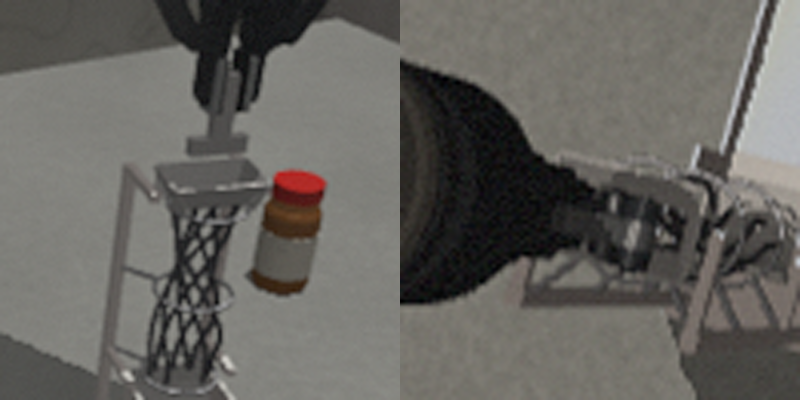

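```bash
python3 - <<'E'
from h import *
s=eyes.grab_frame("scene"); o=r.get_obs(); c=o["tcp_pos"]; y=-.24
Y=np.array([-np.sin(y),np.cos(y),0]);X=np.array([np.cos(y),np.sin(y),0])
img=cv2.resize(s["color"][90:170,310:410],(800,640),interpolation=cv2.INTER_CUBIC)
def L(P,col):
    q=np.array([(proj(s,p)-[310,90]+.5)*8 for p in P],np.int32); cv2.polylines(img,[q],True,col,1)
m=np.array([.487,.1945,.25])
L([m+a*.02*X+b*.033*Y for a,b in((1,1),(1,-1),(-1,-1),(-1,1))],(0,0,255))
zb=c[2]-.0383
for zz in(0,.012): L([np.array([c[0],c[1],zb+zz])+a*.004*X+b*.02*Y for a,b in((1,1),(1,-1),(-1,-1),(-1,1))],(0,255,0))
cv2.imwrite("pics/s8.png",img[:600])
E
```

```text
(no output)
```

View pics/s8.png

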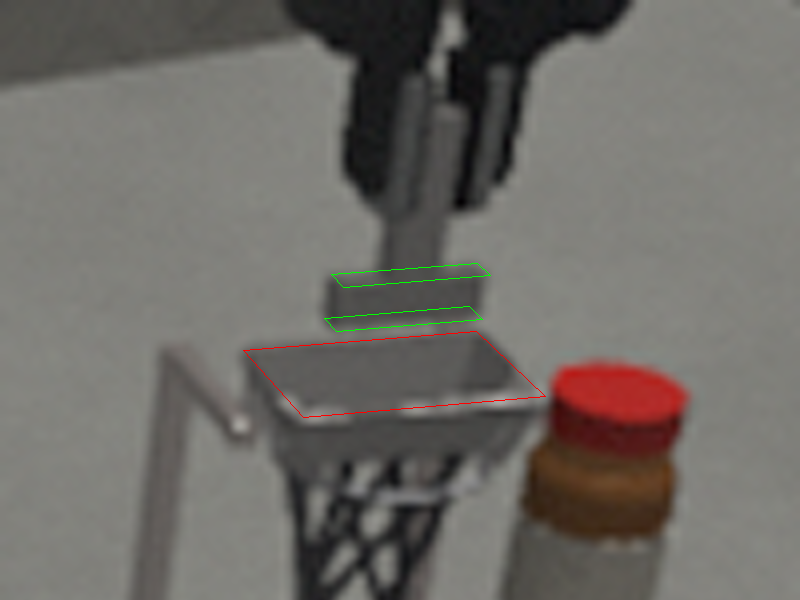

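Request:
carry_out(series="0 0.05 1 0.02 0;0 0 1 0 0;0 0 1 0 0;0 0 0.7 0 0;0 0 0.5 0 0;0 0 0.3 0 0;0 0 0 0 0;0 0 0 0 0")

```text
clock: 11.45
tcp_pos: [0.4869, 0.1958, 0.2582]
orientation: [0.399, 3.116, 0.001]
contact_force: [0.0, -0.7, -0.0]
grip_width: 0.0129
```

```bash
python3 - <<'E'
from h import *
f=wrist(); cv2.imwrite("pics/w9.png",cv2.resize(f["color"][130:300,150:370],(776,600),interpolation=cv2.INTER_CUBIC))
s=eyes.grab_frame("scene")
cv2.imwrite("pics/s9.png",cv2.resize(s["color"][90:170,310:410],(750,600),interpolation=cv2.INTER_CUBIC))
o=r.get_obs();print(o["tcp_pos"],o["orientation"],o["contact_force"],o["clock"])
E
```

```text
[0.48688359 0.19575582 0.25822665] [3.99115375e-01 3.11577089e+00 5.36693130e-04] [-0.06962081 -0.35269501 -0.0459553 ] 11.55
```

View pics/w9.png

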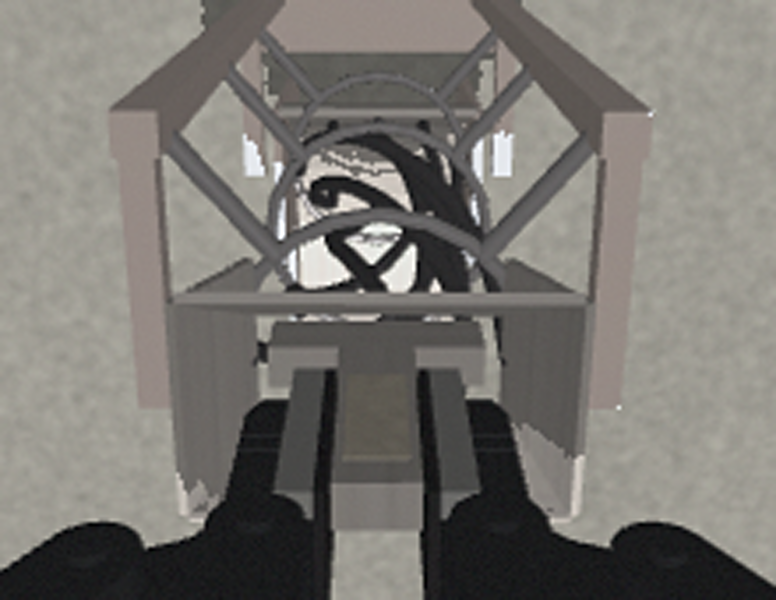

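View pics/s9.png

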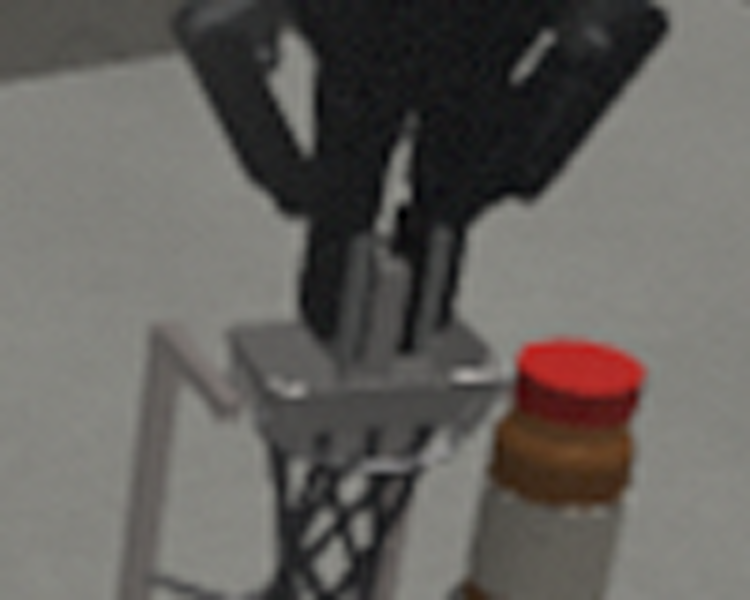

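Request:
carry_out(series="0 0 0 0 0.3;0 0 0 0 0.3;0 0 0 0 0.3;0 0 0 0 0.3")

```text
clock: 12.05
tcp_pos: [0.4867, 0.1957, 0.258]
orientation: [0.399, 3.116, 0.0]
contact_force: [-0.3, -0.0, -0.1]
grip_width: 0.0258
```

```bash
python3 - <<'E'
from h import *
f=wrist(); cv2.imwrite("pics/w10.png",cv2.resize(f["color"][130:300,150:370],(776,600),interpolation=cv2.INTER_CUBIC))
s=eyes.grab_frame("scene")
cv2.imwrite("pics/s10.png",cv2.resize(s["color"][110:290,310:410],(333,600),interpolation=cv2.INTER_CUBIC))
o=r.get_obs();print(o["tcp_pos"],o["contact_force"],o["clock"],o["grip_width"])
E
```

```text
[0.48671918 0.19569312 0.25794536] [ 0.12093555 -0.4531457  -0.02149316] 12.15 0.02545405064381988
```

View pics/w10.png

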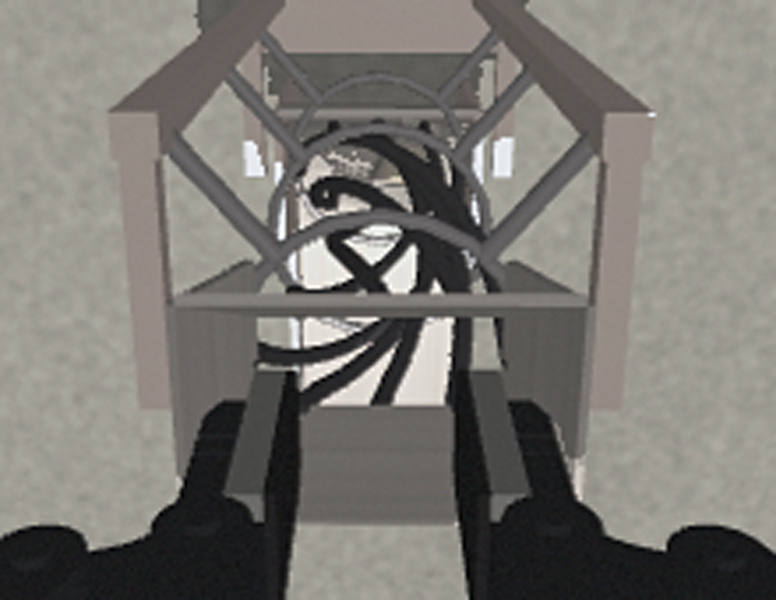

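View pics/s10.png

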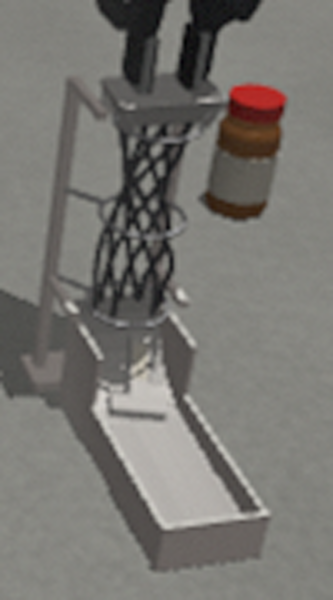

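Request:
carry_out(series="0 0 -2 0 0.3;0 0 -3 0 0.3;0 0 -3 0 0.3;2 0 -3 0 0.3;4 0 -1 0 0.3;4 0 0 0 0.3;0 0 0 0 0.3;0 0 0 0 0.3")

```text
clock: 13.15
tcp_pos: [0.3905, 0.2206, 0.3781]
orientation: [0.4, 3.116, 0.0]
contact_force: [0.1, 0.1, -1.1]
grip_width: 0.0256
```

```bash
python3 - <<'E'
from h import *
s=eyes.grab_frame("scene");t=eyes.grab_frame("top");w=wrist()
a=cv2.resize(s["color"][170:290,310:410],(500,600),interpolation=cv2.INTER_CUBIC)
cv2.imwrite("pics/s11.png",a)
cv2.imwrite("pics/t11.png",cv2.resize(t["color"][120:270,80:230],(600,600),interpolation=cv2.INTER_CUBIC))
cv2.imwrite("pics/w11.png",cv2.resize(w["color"],(800,600)))
for q in names:
    m=[(f,np.array(x[0]["uv"])) for f in(s,t) if (x:=spotter.mark_of(f,q))]
    print(q,len(m),tri(m) if len(m)==2 else m and m[0][1])
o=r.get_obs();print(o["tcp_pos"],o["contact_force"],o["clock"])
E
```

```text
ttag_center 2 (array([0.52379094, 0.19448414, 0.03247465]), [array([ 0.4, -0.1]), array([0.4, 0.2])])
turner_mouth 2 (array([0.48146671, 0.19518042, 0.25046608]), [array([ 0.6, -0.1]), array([0.6, 0.4])])
ltag_center 2 (array([ 0.49255079, -0.26574567,  0.04240291]), [array([0.4, 0. ]), array([0.3, 0.1])])
ptag_center 2 (array([ 0.47179447, -0.19729872,  0.04963816]), [array([1.3, 0.1]), array([1.1, 0.4])])
[0.39007634 0.22085964 0.37789809] [-0.7360645   1.1135862  -0.11815388] 13.7
```

View pics/s11.png

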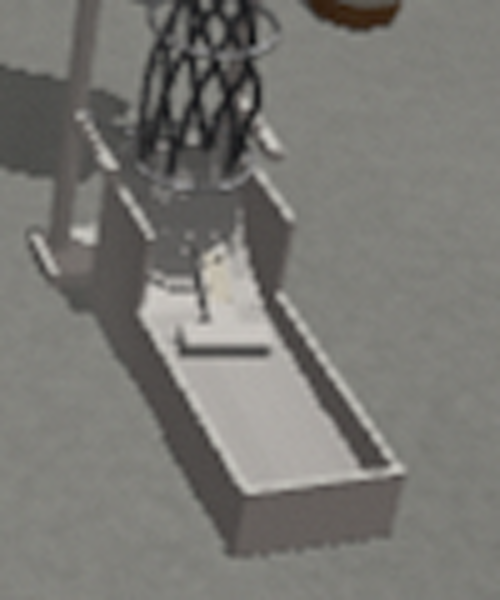

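View pics/t11.png

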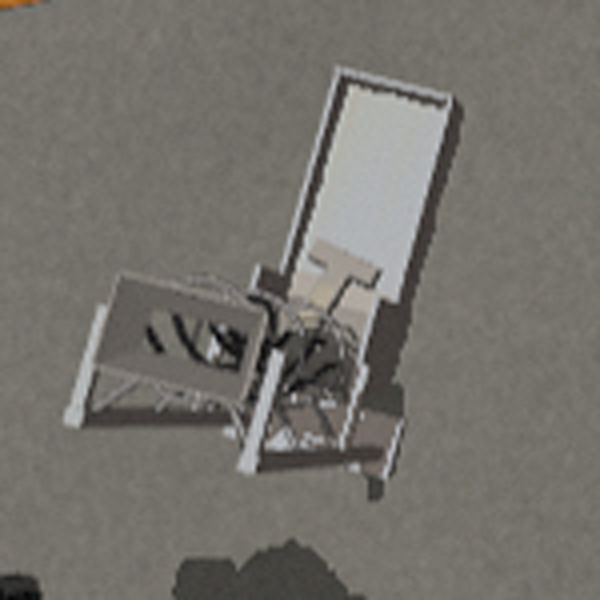

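View pics/w11.png

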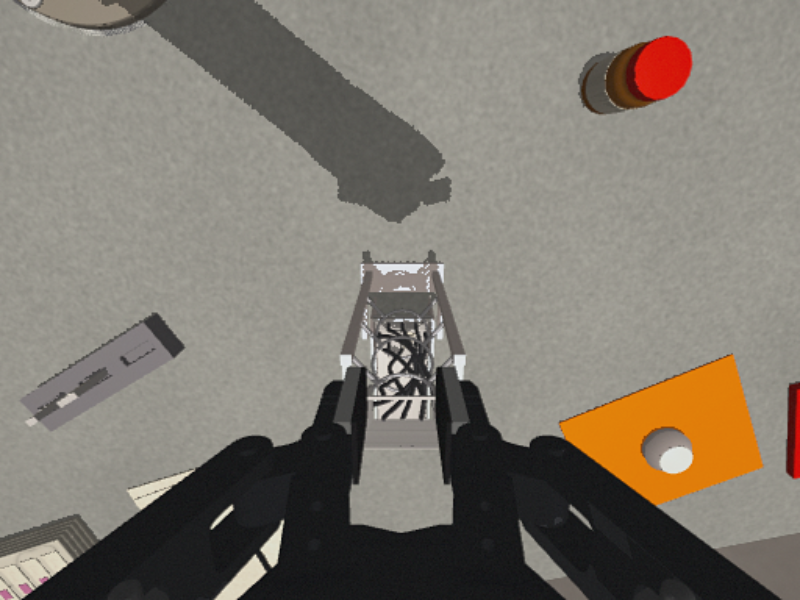

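Request:
carry_out(series="0 0 0 0 0.3;0 0 0 0 0.3;0 0 0 0 0.3;0 0 0 0 0.3;4 0 -1 0 0.3;0 0 0 0 0.3")

```text
clock: 14.45
tcp_pos: [0.3497, 0.2321, 0.3886]
orientation: [0.393, 3.117, 0.002]
contact_force: [-0.1, 0.1, 0.8]
grip_width: 0.026
```

```bash
python3 - <<'E'
from h import *
s=eyes.grab_frame("scene");t=eyes.grab_frame("top")
a=cv2.resize(s["color"][200:260,330:380],(500,600),interpolation=cv2.INTER_CUBIC)
cv2.imwrite("pics/s12.png",a)
cv2.imwrite("pics/t12.png",cv2.resize(t["color"][170:220,140:190],(600,600),interpolation=cv2.INTER_CUBIC))
q="ttag_center";m=[(f,np.array(x[0]["uv"])) for f in(s,t) if (x:=spotter.mark_of(f,q))]
print(q,len(m),tri(m) if len(m)==2 else m)
E
```

```text
ttag_center 2 (array([0.52160534, 0.1932156 , 0.02479894]), [array([ 1.4, -0.2]), array([1.2, 0.8])])
```

View pics/s12.png

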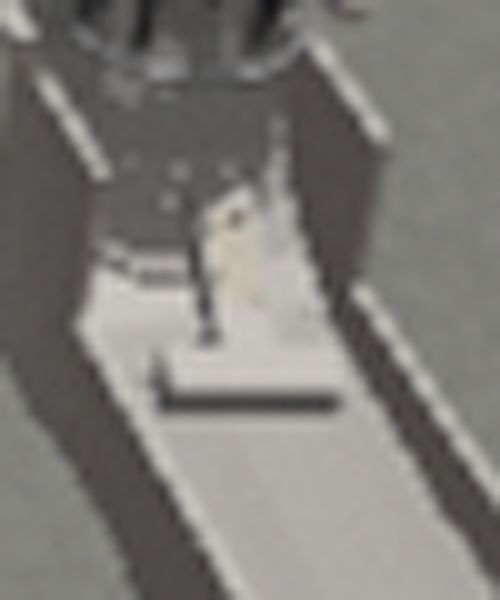

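View pics/t12.png

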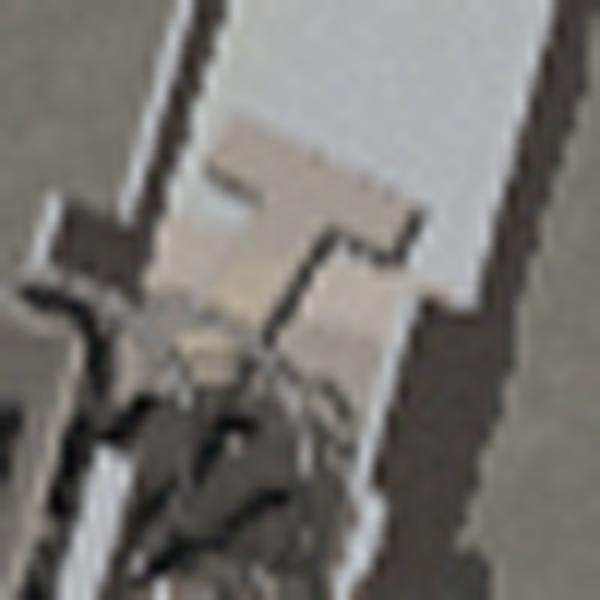

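```bash
python3 - <<'E'
from h import *
s=eyes.grab_frame("scene");t=eyes.grab_frame("top")
S=lambda u,v:np.array([330+u/10,200+v/10]);T=lambda u,v:np.array([140+u/12,170+v/12])
# left in scene = -y = right in top
pts={}
for n,a,b in[("front-y",(163,392),(425,212)),("front+y",(342,395),(235,112)),("inner corner -y",(208,343),(335,232)),("bar back -y",(160,350),(385,260))]:
    x,e=tri([(s,S(*a)),(t,T(*b))]); pts[n]=x; print(n,np.round(x,4),e[0])
F=(pts["front-y"]+pts["front+y"])/2
d=pts["inner corner -y"]-(pts["front-y"]*.675+pts["front+y"]*.325)
print(F,d,np.linalg.norm(d))
m=np.array([.487,.1945]);y=-.24;X=np.array([np.cos(y),np.sin(y)]);Y=np.array([-X[1],X[0]])
for deg in (20,30,40,45): 
  c=F[:2]-X*.0275*np.cos(np.radians(deg)); print(deg,(c-m)@X,(c-m)@Y)
E
```

```text
front-y [0.537  0.1637 0.0236] [-0.3  0. ]
front+y [0.5559 0.1997 0.0245] [ 0.1 -0. ]
inner corner -y [0.5325 0.1791 0.0293] [-0.1  0. ]
bar back -y [0.5274 0.1701 0.0265] [-0.1  0. ]
[0.54647539 0.18168664 0.02405579] [-0.01063286  0.00369345  0.00534809] 0.012461998245083789
20 0.03497492823363166 0.001691357591952101
30 0.03700077670117207 0.0016913575919520964
40 0.039750253119472244 0.001691357591952116
45 0.041371038822614024 0.0016913575919520853
```

```bash
python3 -c "
from h import *
print(r.get_obs()['clock'],r.hand_in())"
```

```text
the job is handed in; nothing more can be done
14.75 None
```

The T-shaped tag is in the guide's tray, label up and at rest, and the job was handed in at 14.75 s. `hand_in` reports no verdict, and I did not check the criterion for passing through the twisted slot directly. The tag was let go in the slot and came out at the bottom by itself.

**What I did:** I gripped the tag by its stem, lifted it out of the rack, turned it to line up with the funnel and lowered it bar down with the label facing the robot. I released it with the bar about 10 mm inside the slot, then moved the arm up and back.

**Last checks:**
- **Position:** the tag's bar is on the tray floor and its stem still leans on the slide. Its centre is about 36 mm along +x from the mouth's axis (20 to 165 mm needed) and about 2 mm to the side (limit 35 mm). The centre is about 25 to 32 mm above the desk (limit 55 mm).
- **Label:** it shows on the upper side in both the scene and top pictures. I estimate a tilt of about 25° from flat (limit 48°).
- **Rest:** the tag was in the same place in two pictures about 1 s apart.
- **L-shaped and plain tags:** both still stand in the rack. Positions measured before and after agree within about 3 mm, which is within measurement noise.
- **Arm:** it was clear of everything.

**Disagreements:** the network's estimates of the tag's height differed by about 8 mm between two looks. Its estimates of the mouth's x differed by about 5 mm, from 0.481 to 0.487 m. Neither is enough to cross a limit.

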